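# Seat a sample cartridge under the leaf spring of a sample-prep instrument

## Robot

A 6-joint arm with a two-finger parallel gripper is mounted at the origin on the work surface. World frame = base frame: x ahead of the robot, y to its left, z up, the work surface at z = 0. Lengths are in mm, angles in rad, forces in N, time in s.
With the tool pointing down it reaches from about 350 to 925 mm from the base axis. Payload 6.4 kg.
Tool frame: the origin (TCP) lies at the very end of the fingers, on their centre line; the grasp point (between the pads) lies 19 mm behind it; z points along the fingers, y is the line along which they close (so a half turn about z gives the same grasp; the last joint's range is limited). The gripper opens to 94 mm and grips with 3 to 60 N. Pads are 16 mm wide; open, the fingers measure 119 mm over their backs; the gripper's body (75 mm by 177 mm) begins 78 mm behind the grasp point.
Start: joints at [-1.469, 0.245, 1.558, -0, 1.339, -0.174], TCP at [177.01, -625.445, 205.455] pointing down, gripper open.
Joint ranges: [-3.13, 3.13], [-1.02, 2.26], [0.13, 2.54], [-0.95, 4.09], [0.21, 2.88], [-2.74, 2.74]. Speed limits (rad/s): [2.57, 2.57, 3.14, 3.14, 3.14, 3.14].

## Interface

Orientations are given as a unit quaternion [x, y, z, w].
In Python, from plant import manip, viewer, order gives the robot as it stands.
- The arm moves only by the tool arm_command, never from a script. Its argument "moves" is a list that holds one entry, the list of rows, each a list of 7 numbers: the shift along the tool's x, y, z in cm, then the turn, a rotation vector about the tool's x, y, z in degrees, then the closure, from 0 (fully open) to 1 (shut). In form: [[[tx, ty, tz, wx, wy, wz, grip], ...]]. A call has 1 to 20 rows; each row is the pose to reach, as a shift and turn from the pose commanded when the call began, along the tool's axes at that moment; what a row does not reach only later rows make up. A row lasts 1/12 s, in which the tool goes at most 41.7 mm and 7.16 degrees, less where a joint would pass 70% of its speed; a pose out of reach is approached as far as the arm can. A call with a gripper value outside its range is refused whole. The fingers move at their own pace and stop on an object; the grip force is fixed at half the most. Time passes only in rows, so rows that repeat a pose let the fingers close. It gives the time, the measured TCP pose, the force, the opening and the grip force at its end, in the units of the state.
- manip.state(): the state, without advancing time (a new reading comes with each control period).
- viewer.get_image(name): name is "scene" or "top"; returns the picture (480x640x3 uint8, red, green, blue); there is no depth.
- viewer.camera_model(name): a dict with "fx", "fy", "cx", "cy" (pixels), "R" (3x3) and "t" (3): a world point X has camera coordinates R X + t. Camera axes: x right, y down, z forward; pixel columns grow to the right and rows downward; lengths in mm; the calibration is good to about 2 mm. A picture is of the moment at which its call begins. camera_model takes no time and is no camera call.
- order.hand_in(): hands the job in; it is judged then, once.
The state is a dict: "clock": time; "qpos": joint angles; "dq": joint speeds; "effort": joint torques, N m; "tcp_pos": TCP position; "orientation": TCP orientation; "contact_force": force on the tool from outside, world axes, zero at the start; "wrist_torque": the same for the moment, N m; "width": opening from 0.0 (shut) to 1.0 (fully open); "gripper_force": force on a finger pad.
Only numpy, scipy, OpenCV 4.12 (cv2) and the standard library are available. Lean on these libraries where they do the work, as an engineer would, in place of code of your own. Each camera call takes 0.05 s, during which the arm holds its last target. There are 200 camera calls.

## Task

Load the cartridge that lies loose on the sprung bed of the instrument's bay: with the tips of your closed fingers press it down hard on its flat part behind the raised port block until the bed bottoms out, keep pressing, and slide it along the bay under the leaf spring and the two hold-down lips until it is fully home against the end stop, then let go and move clear. It is only pressed and pushed, never lifted out of the bay. Leave the vial, the reagent bottle and the tube rack alone.

Things in the scene. Friction and masses are not known exactly. Their poses are not given: they have to be found in the camera images.
- instrument: Black flat case, 250 (x) x 210 (y) x 40 mm high, fixed to the desk. Origin: centre of its underside; x along the bay towards its end stop, y left, z up. Its top is the deck. The open-topped bay runs along x, 35 mm to the +y side of the origin, between grey side rails 9 mm high and 63 mm apart; at its far end are the lips, leaf spring and end stop. The other half carries flat electronics.
- bay_home (a point): Fixed point of the bay, axes as the instrument's, 1 mm above the deck (41 mm above the desk): where the cartridge's origin is when the cartridge is against the end stop and fully pressed down. The end stop's face is at x +55 mm from here and 14.5 mm higher than the deck.
- lip_mouth (a point): Fixed point of the bay, on its centre line, midway between the front ends of the two aluminium hold-down lips, at the height of their underside (11.5 mm above the deck), 22 mm beyond bay_home in x. The lips run from here to the end stop, reach 6 mm over each side edge of the cartridge and are 3 mm thick; 50 mm is open between them.
- bed (a joint): Sprung dark metal bed plate in the bay floor, 150 x 50 mm, from -100 to +50 mm along x from bay_home. Joint value in m: 0 = up (top 6 mm above the deck), 0.005 = bottomed (top 1 mm above the deck). It moves straight down without tilting; it resists with about 6.5 N at the top and 11.5 N at the bottom, and rises again when let go.
- leaf (a joint): Steel leaf spring 24 mm wide on the bay's centre line: fixed on the end stop, it runs back to an up-turned lip whose tip is 4 mm before lip_mouth and 14.5 mm above the deck; its belly, 11 mm beyond lip_mouth, is 6 mm above the deck at rest and presses down with 2.5 to 7 N. Joint in rad: 0 at rest, grows as it lifts (about 0.11 over a cartridge pressed right down, 0.21 over one home and let go).
- cartridge: Loose white plastic chip, 110 (x) x 60 (y) x 8 mm thick, about 70 g. Origin: centre of its underside; x leads towards the end stop. Across it a block with five dark ports, 8 mm higher, from x 0 to +15 mm; ahead of it the smooth nose, behind it (x -55 to 0) the flat part to press; the block's rear face can be pushed. Starts on the raised bed between the rails, 40 to 55 mm short of home.
- press_pad (a point): Point on top of the cartridge's flat part, on its centre line, 16 mm behind the block's rear face (cartridge x -16, z +8 mm): a good place to press. On the raised bed the cartridge's top is 14 mm above the deck and its nose runs into the lips; pressed right down its top is 9 mm above the deck and it passes. Home and let go, it rises about 2.5 mm until the lips hold it.
- vial: Small clear vial with a purple cap, 25 mm across, 58 mm high, standing on the desk to the right of the instrument. Origin: centre of its underside.
- reagent_bottle: Amber bottle with a white cap, 48 mm across, 95 mm high, standing on the desk to the right of the instrument. Origin: centre of its underside.
- tube_rack: White rack of small capped tubes, 60 x 150 mm, 61 mm high over the caps, standing on the desk to the left of the instrument. Origin: centre of its underside.
Not all that is in view belongs to the job. Of the things shaped like the cartridge, the white one is meant.

How it is judged:
By the outcome, as a careful person would: the job done as asked, in the order asked, and still so for the second after the job is handed in, with the robot touching nothing.
It also fails if it takes over 38 s, if anything falls off the work surface, if the arm or the gripper's body presses on something with over 40 N, if the wrist force passes 120 N, or if a joint passes its speed limit or range.

## Working session

There is one attempt and no reset: what is moved stays moved. The work goes in short steps, Python scripts to look and compute and a tool call to move; the robot and the scene stay as the last step left them, time stands still between calls to the robot, and variables do not carry over. Pictures are saved under pics/ and viewed, at most 10 in all, crops included, and the job is handed in when it is done.

Besides the shell and the picture viewer there is one more tool, called after "Request:" by a JSON object that holds its "name" and its "arguments". arm_command: Moves the arm, as the interface text tells. Its arguments: {"type":"object","properties":{"moves":{"type":"array"}},"required":["moves"]}

```bash
mkdir -p pics; cat > h.py <<'E'
import numpy as np, cv2
from plant import manip, viewer, order
def grab(n,f):
    im=viewer.get_image(n); cv2.imwrite('pics/'+f,im[:,:,::-1]); return im
def ray(n,u,v,z):
    c=viewer.camera_model(n); R=np.array(c['R']);t=np.array(c['t'])
    o=-R.T@t; d=R.T@np.array([(u-c['cx'])/c['fx'],(v-c['cy'])/c['fy'],1])
    return o+d*(z-o[2])/d[2]
def proj(n,X):
    c=viewer.camera_model(n); p=np.array(c['R'])@np.array(X)+np.array(c['t'])
    return c['fx']*p[0]/p[2]+c['cx'],c['fy']*p[1]/p[2]+c['cy']
E
python3 - <<'E'
from h import *
grab('top','t1.png');grab('scene','s1.png')
s=manip.state();print({k:np.round(s[k],3) for k in ('clock','tcp_pos','orientation','contact_force')})
for n in('top','scene'):
    c=viewer.camera_model(n);print(n,c['fx'],np.round(-np.array(c['R']).T@c['t']),np.round(c['R'],2).tolist())
E
```

```text
{'clock': np.float64(0.1), 'tcp_pos': array([ 176.962, -624.892,  204.479]), 'orientation': array([ 0.991,  0.137,  0.   , -0.001]), 'contact_force': array([ 0.486, -0.016, -0.657])}
top 536.2803026541368 [517.  21. 814.] [[0.0, -1.0, -0.01], [-0.99, -0.0, -0.11], [0.11, 0.01, -0.99]]
scene 529.4178552335868 [ 854. -450.  734.] [[0.84, 0.54, 0.02], [0.43, -0.65, -0.63], [-0.33, 0.54, -0.77]]
```

View pics/t1.png

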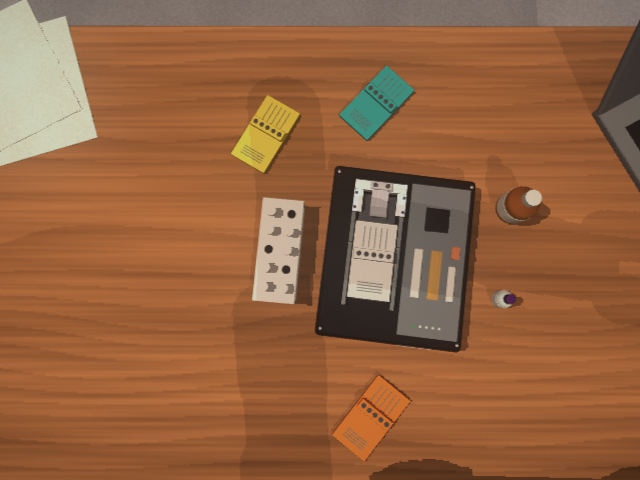

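View pics/s1.png

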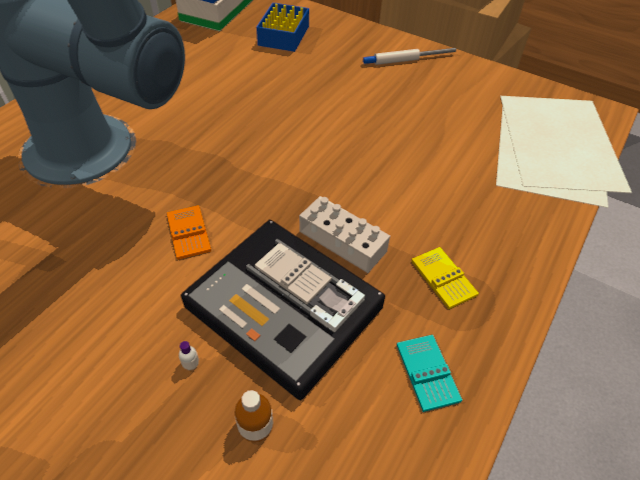

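Top view: the white cartridge lies in the bay at about (373,262). Lookalikes are yellow (266,134), teal (377,103) and orange (372,418). I choose the white one, which is on the bed. The instrument's corners are at about (337,167), (475,183), (460,351) and (317,333), with lips, leaf and end stop at the top of the image. The rack is at (279,250), the bottle at (520,205) and the vial at (506,299).

```bash
python3 - <<'E'
from h import *
im=cv2.imread('pics/t1.png')
cv2.imwrite('pics/c1.png',cv2.resize(im[160:360,310:480],None,fx=3,fy=3,interpolation=cv2.INTER_CUBIC)[:600])
# instrument: dark/grey mask -> low saturation region, min-area rect
hsv=cv2.cvtColor(im,cv2.COLOR_BGR2HSV)
m=((hsv[...,2]<60)).astype(np.uint8)*255; m[:, :310]=0;m[:,482:]=0;m[:160]=0;m[360:]=0
m=cv2.morphologyEx(m,cv2.MORPH_OPEN,np.ones((3,3)))
cs,_=cv2.findContours(m,cv2.RETR_EXTERNAL,cv2.CHAIN_APPROX_NONE);c=max(cs,key=cv2.contourArea)
print('npix',cv2.contourArea(c))
P=np.array([ray('top',*p,40)[:2] for p in c[:,0]],np.float32)
print('inst',cv2.minAreaRect(P))
# cartridge: white mask
w=((hsv[...,1]<70)&(hsv[...,2]>140)).astype(np.uint8)*255
w[:, :340]=0;w[:,402:]=0;w[:214]=0;w[310:]=0
w=cv2.morphologyEx(w,cv2.MORPH_CLOSE,np.ones((5,5)));w=cv2.morphologyEx(w,cv2.MORPH_OPEN,np.ones((7,7)))
cs,_=cv2.findContours(w,cv2.RETR_EXTERNAL,cv2.CHAIN_APPROX_NONE);c=max(cs,key=cv2.contourArea)
print(cv2.boundingRect(c)); P=np.array([ray('top',*p,54)[:2] for p in c[:,0]],np.float32)
r=cv2.minAreaRect(P);print('cart',r,cv2.boxPoints(r).round(1).tolist())
E
```

```text
npix 14120.5
inst ((575.2428588867188, -82.84603881835938), (205.87255859375, 246.7745361328125), 83.2060546875)
(348, 221, 49, 80)
cart ((568.84765625, -47.08652877807617), (59.53286361694336, 109.39495849609375), 83.2114028930664) [[511.0, -70.19999694824219], [619.5999755859375, -83.0999984741211], [626.7000122070312, -24.0], [518.0999755859375, -11.100000381469727]]
```

View pics/c1.png

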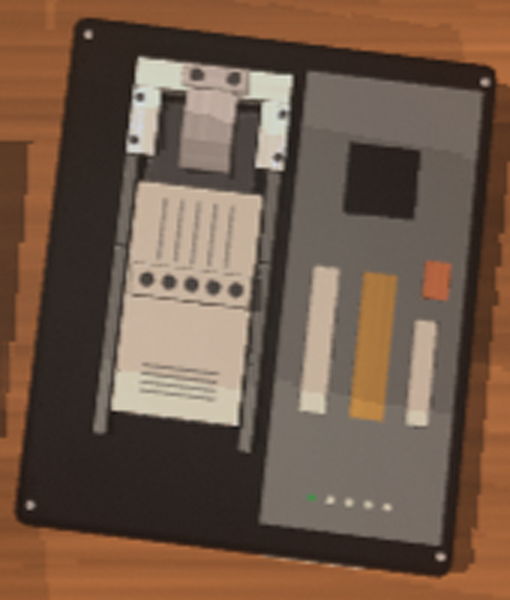

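The crop confirms the choice. The white chip is on the bed between the rails, nose towards the lips, whose front ends are at about full-image (357,211) and (399,216).

```bash
cat >> h.py <<'E'
from scipy.spatial.transform import Rotation as Ro
U=np.array([np.cos(np.radians(-6.79)),np.sin(np.radians(-6.79)),0]);N=np.array([-U[1],U[0],0])
C=np.array([568.85,-47.09,0]); I=np.array([575.24,-82.85,0])
def tool(X):
    s=manip.state();return Ro.from_quat(s['orientation']).inv().apply(np.array(X)-s['tcp_pos'])
E
python3 - <<'E'
from h import *
L=(ray('top',356.7,211,54.5)+ray('top',399.3,216,54.5))/2
print('lip in cart frame',(L-C)@U,(L-C)@N,'home-cart',(L-C)@U-22,'cart off centreline',(C-I)@N-35)
P=C-12*U+N*(-((C-I)@N-35)*0); P[2]=120
print(P,tool(P)/10)
s=manip.state();R=Ro.from_quat(s['orientation']).as_matrix();print(R.round(3).tolist(),np.degrees(np.arctan2(R[1,0],R[0,0])))
E
```

```text
lip in cart frame 67.64361776151097 -1.2898554077297726 home-cart 45.64361776151097 cart off centreline -0.24630890245222048
[556.9341661  -45.67123206 120.        ] [ 52.33289138 -45.37028836   8.53972083]
[[0.962, 0.272, -0.0], [0.272, -0.962, 0.002], [0.0, -0.002, -1.0]] 15.803491715796277
```

Request:
{"name": "arm_command", "arguments": {"moves": [[[3,-2.6,0,0,0,4,1],[6,-5.2,0,0,0,8,1],[9,-7.8,0,0,0,12,1],[12,-10.4,0,0,0,16,1],[15,-13,0,0,0,20,1],[18,-15.6,0,0,0,22.6,1],[21,-18.2,0,0,0,22.6,1],[24,-20.8,0,0,0,22.6,1],[27,-23.4,0,0,0,22.6,1],[30,-26,0,0,0,22.6,1],[33,-28.6,0,0,0,22.6,1],[36,-31.2,0,0,0,22.6,1],[39,-33.8,1,0,0,22.6,1],[42,-36.4,2,0,0,22.6,1],[45,-39,3.5,0,0,22.6,1],[48,-41.6,5,0,0,22.6,1],[50.5,-43.7,6.5,0,0,22.6,1],[52,-45,8,0,0,22.6,1],[52.3,-45.4,8.5,0,0,22.6,1],[52.3,-45.4,8.5,0,0,22.6,1]]]}}

```text
clock: 1.77
tcp_pos: [555.4, -44.8, 118.4]
orientation: [0.998, -0.058, -0.002, -0.0]
contact_force: [-0.5, 0.6, 0.5]
width: 0.008
gripper_force: 0.0
```

```bash
python3 - <<'E'
from h import *
im=grab('scene','s2.png')
s=manip.state();print(s['clock'],s['tcp_pos'],s['width'],s['contact_force'])
P=C-12*U;P[2]=60;print(tool(P)/10,(s['tcp_pos']-C)@U,(s['tcp_pos']-C)@N)
print(proj('scene',s['tcp_pos']))
cv2.imwrite('pics/c2.png',cv2.resize(im[180:360,200:420,::-1],None,fx=3,fy=3,interpolation=cv2.INTER_CUBIC))
E
```

```text
1.8167 [555.82706481 -46.06255749 119.68727996] 0.0028862639001140927 [-0.45585896 -0.11472822 -0.29019396]
[ 0.11808069 -0.05213987  5.96848728] -13.053069588221096 -0.5194740459290986
(np.float64(284.8232134444078), np.float64(240.92191334209457))
```

View pics/c2.png

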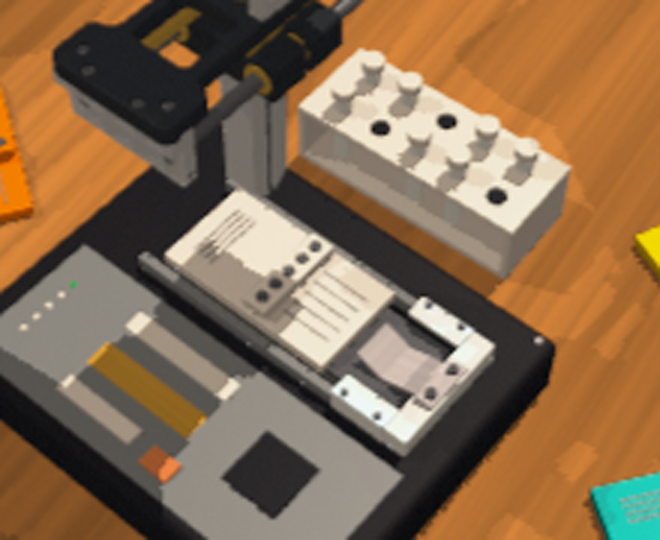

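The closed fingertips are at crop (255,190), full image (285,243), which matches the projected TCP. They are above and clear of the cartridge, so I descend.

Request:
{"name": "arm_command", "arguments": {"moves": [[[0.1,0,1.5,0,0,0,1],[0.1,0,3.5,0,0,0,1],[0.1,0,5,0,0,0,1],[0.1,0,6,0,0,0,1],[0.1,0,6.4,0,0,0,1],[0.1,0,6.6,0,0,0,1],[0.1,0,6.7,0,0,0,1],[0.1,0,6.8,0,0,0,1],[0.1,0,6.9,0,0,0,1],[0.1,0,7,0,0,0,1],[0.1,0,7.0,0,0,0,1]]]}}

```text
clock: 2.73
tcp_pos: [559.2, -46.9, 52.8]
orientation: [0.998, -0.059, 0.002, 0.001]
contact_force: [-1.6, -0.4, 6.8]
width: 0.005
gripper_force: 3.6
```

Request:
{"name": "arm_command", "arguments": {"moves": [[[0,0,0.1,0,0,0,1],[0,0,0.2,0,0,0,1],[0,0,0.3,0,0,0,1],[0,0,0.4,0,0,0,1],[0,0,0.5,0,0,0,1],[0,0,0.5,0,0,0,1]]]}}

```text
clock: 3.23
tcp_pos: [560.2, -47.1, 49.2]
orientation: [0.998, -0.059, 0.003, 0.001]
contact_force: [-3.7, 0.2, 13.3]
width: 0.008
gripper_force: 6.3
```

Request:
{"name": "arm_command", "arguments": {"moves": [[[0,0,0.1,0,0,0,1],[0,0,0.2,0,0,0,1],[0,0,0.3,0,0,0,1],[0,0,0.4,0,0,0,1],[0,0,0.5,0,0,0,1],[0,0,0.5,0,0,0,1]]]}}

```text
clock: 3.73
tcp_pos: [563.4, -47.9, 48.9]
orientation: [0.998, -0.059, 0.005, 0.001]
contact_force: [-8.0, 2.5, 34.2]
width: 0.004
gripper_force: 16.9
```

```bash
python3 - <<'E'
from h import *
s=manip.state();p=s['tcp_pos'];print(p,s['contact_force'],(p-C)@U,(p-C)@N,(C-I)@N,Ro.from_quat(s['orientation']).as_matrix().round(3).tolist())
im=grab('top','t2.png')
cv2.imwrite('pics/c3.png',cv2.resize(im[160:360,310:480,::-1],None,fx=3,fy=3,interpolation=cv2.INTER_CUBIC))
E
```

```text
[563.4077863  -47.89902446  48.92419649] [-8.04412201  2.51520303 34.15361932] -5.308391373671785 -1.4467866174856336 34.75369109754778 [[0.993, -0.118, 0.011], [-0.118, -0.993, -0.003], [0.011, 0.002, -1.0]]
```

View pics/c3.png

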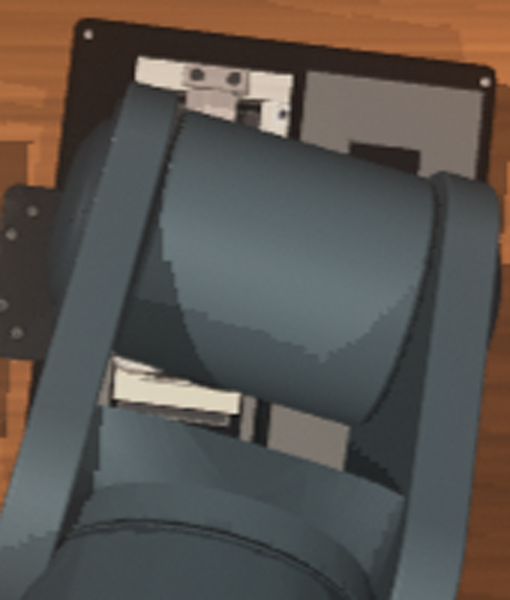

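The bed has bottomed: TCP z is 48.9 at 34 N, and the rear edge of the cartridge is visible at crop y≈405, already slightly forward. The arm hides the rest, so I slide and watch the forces.

Request:
{"name": "arm_command", "arguments": {"moves": [[[0.2,0,0,0,0,0,1],[0.4,0,0,0,0,0,1],[0.6,0,0,0,0,0,1],[0.8,0,0,0,0,0,1],[1.0,0,0,0,0,0,1],[1.2,0,0,0,0,0,1],[1.2,0,0,0,0,0,1]]]}}

```text
clock: 4.37
tcp_pos: [575.6, -49.6, 49.0]
orientation: [0.998, -0.059, 0.006, 0.002]
contact_force: [-7.0, 0.6, 31.8]
width: 0.007
gripper_force: 15.9
```

Request:
{"name": "arm_command", "arguments": {"moves": [[[0.2,0,0,0,0,0,1],[0.4,0,0,0,0,0,1],[0.6,0,0,0,0,0,1],[0.8,0,0.02,0,0,0,1],[0.8,0,0.02,0,0,0,1]]]}}

```text
clock: 4.78
tcp_pos: [580.8, -50.0, 48.9]
orientation: [0.998, -0.059, 0.002, 0.001]
contact_force: [-16.7, 1.4, 40.3]
width: 0.004
gripper_force: 20.6
```

```bash
python3 - <<'E'
from h import *
im=grab('scene','s3.png')
s=manip.state();p=s['tcp_pos'];print(p,s['contact_force'],(p-C)@U,(p-C)@N)
cv2.imwrite('pics/c4.png',cv2.resize(im[210:350,240:400,::-1],None,fx=4,fy=4,interpolation=cv2.INTER_CUBIC))
E
```

```text
[580.85060993 -50.06988292  48.87936999] [-16.08772216   1.63267334  40.95776055] 12.268753077022694 -1.540142448414126
```

View pics/c4.png

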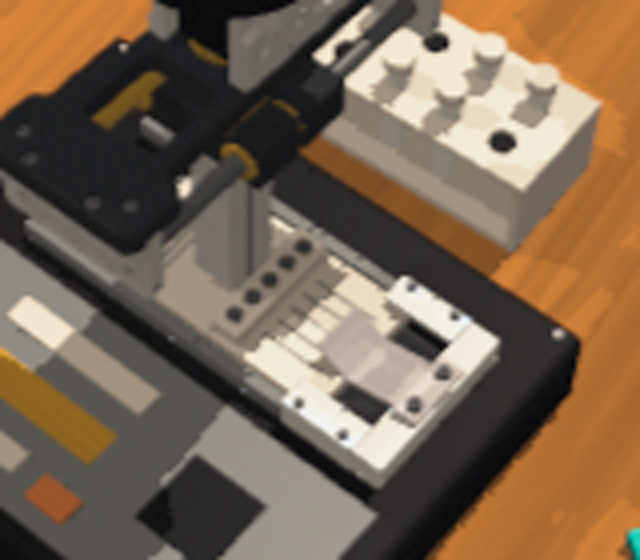

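```bash
python3 - <<'E'
from h import *
a=ray('scene',200+289/3,180+271/3,62);b=ray('scene',240+269/4,210+280/4,57)
print((a-C)@U,(a-C)@N,(b-C)@U,(b-C)@N)
for x,y in((400,320),(340,388),(285,395),(395,285)):
    r=ray('scene',240+x/4,210+y/4,49 if x in(400,340) else 54.5);print((r-C)@U,(r-C)@N)
E
```

```text
7.754337418989797 0.8823445428483879 30.43170874314916 0.47808378027976284
77.92448825164 23.112269875175073
79.43497942518907 -16.05765301396865
67.59048028959432 -34.54923934765292
68.4340546023775 31.71134527542561
```

The ports give about 22.7 mm of cartridge travel. The nose is about 10 mm past the lip mouth and at the leaf belly, which explains the higher resistance. About 23 mm remain. I ease the press slightly and continue.

Request:
{"name": "arm_command", "arguments": {"moves": [[[0.2,0,-0.1,0,0,0,1],[0.4,0,-0.1,0,0,0,1],[0.6,0,-0.1,0,0,0,1],[0.8,0,-0.1,0,0,0,1],[1.0,0,-0.1,0,0,0,1],[1.0,0,-0.1,0,0,0,1]]]}}

```text
clock: 5.33
tcp_pos: [591.8, -51.2, 49.0]
orientation: [0.998, -0.059, 0.004, 0.001]
contact_force: [-8.9, 1.6, 29.5]
width: 0.003
gripper_force: 15.3
```

Request:
{"name": "arm_command", "arguments": {"moves": [[[0.2,0,0,0,0,0,1],[0.4,0,0.02,0,0,0,1],[0.6,0,0.03,0,0,0,1],[0.8,0,0.04,0,0,0,1],[0.9,0,0.05,0,0,0,1],[0.9,0,0.05,0,0,0,1]]]}}

```text
clock: 5.83
tcp_pos: [600.9, -52.3, 49.0]
orientation: [0.998, -0.059, 0.004, 0.001]
contact_force: [-10.1, 1.5, 31.6]
width: 0.011
gripper_force: 15.9
```

Request:
{"name": "arm_command", "arguments": {"moves": [[[0.15,0,0,0,0,0,1],[0.3,0,0,0,0,0,1],[0.4,0,0,0,0,0,1],[0.5,0,0,0,0,0,1],[0.5,0,0,0,0,0,1]]]}}

```text
clock: 6.25
tcp_pos: [603.7, -52.6, 48.9]
orientation: [0.998, -0.059, 0.001, 0.001]
contact_force: [-16.7, 2.0, 38.6]
width: 0.008
gripper_force: 19.1
```

Request:
{"name": "arm_command", "arguments": {"moves": [[[0.15,0,-0.1,0,0,0,1],[0.3,0,-0.15,0,0,0,1],[0.4,0,-0.15,0,0,0,1],[0.4,0,-0.15,0,0,0,1]]]}}

```text
clock: 6.58
tcp_pos: [604.7, -52.7, 48.9]
orientation: [0.998, -0.059, -0.003, 0.001]
contact_force: [-23.6, 1.6, 38.4]
width: 0.005
gripper_force: 24.7
```

```bash
python3 - <<'E'
from h import *
im=grab('scene','s4.png')
s=manip.state();p=s['tcp_pos'];print(p,s['contact_force'],(p-C)@U,(p-C)@N)
cv2.imwrite('pics/c5.png',cv2.resize(im[230:340,270:400,::-1],None,fx=5,fy=5,interpolation=cv2.INTER_CUBIC))
E
```

```text
[604.71128102 -52.70330933  48.93394881] [-22.57149957   0.96003422  38.50502889] 36.27342095209842 -1.3340354964377692
```

View pics/c5.png

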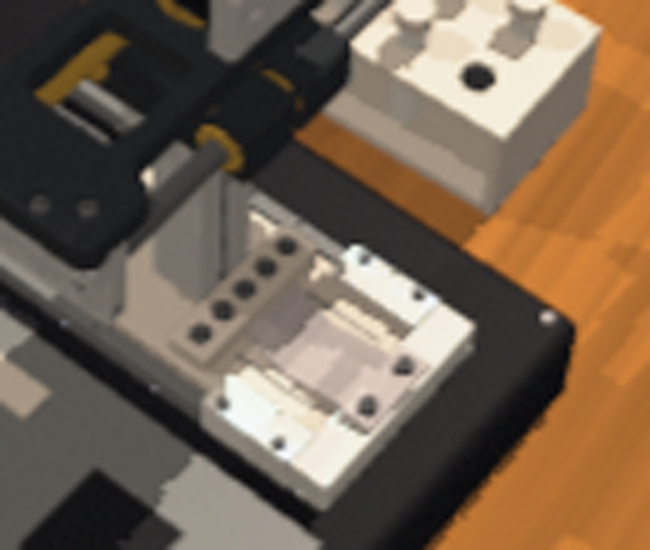

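```bash
python3 - <<'E'
from h import *
b=ray('scene',270+245/5,230+289/5,57);print((b-C)@U,(b-C)@N)
E
```

```text
53.64078793864353 0.9293507935282042
```

Request:
{"name": "arm_command", "arguments": {"moves": [[[0.15,0,-0.1,0,0,0,1],[0.3,0,-0.2,0,0,0,1],[0.4,0,-0.2,0,0,0,1],[0.4,0,-0.2,0,0,0,1]]]}}

```text
clock: 6.97
tcp_pos: [604.8, -52.6, 49.0]
orientation: [0.998, -0.058, -0.007, 0.0]
contact_force: [-30.8, 1.2, 38.9]
width: 0.006
gripper_force: 25.5
```

The port row is at 53.6 mm, so the cartridge has moved 46.1 mm. The TCP stayed put while the push rose to 31 N, so the cartridge is home against the stop. I ease off while still pushing lightly, then lift.

Request:
{"name": "arm_command", "arguments": {"moves": [[[-0.2,0,-0.2,0,0,0,1],[-0.4,0,-0.4,0,0,0,1],[-0.5,0,-0.6,0,0,0,1],[-0.5,0,-0.6,0,0,0,1]]]}}

```text
clock: 7.3
tcp_pos: [604.6, -52.2, 51.5]
orientation: [0.998, -0.059, 0.0, 0.0]
contact_force: [-3.6, -1.0, 3.1]
width: 0.004
gripper_force: 2.6
```

Request:
{"name": "arm_command", "arguments": {"moves": [[[0,0,-0.3,0,0,0,1],[0,0,-0.7,0,0,0,1],[-0.1,0,-1.5,0,0,0,1],[-0.3,0,-3,0,0,0,1],[-2,0,-6,0,0,0,1],[-5,0,-9,0,0,0,1],[-8,0,-12,0,0,0,1],[-11,0,-14,0,0,0,1],[-14,0,-15,0,0,0,1],[-16,0,-15,0,0,0,1],[-17,0,-15,0,0,0,1],[-17,0,-15,0,0,0,1]]]}}

```text
clock: 8.3
tcp_pos: [434.6, -31.3, 201.1]
orientation: [0.998, -0.059, 0.001, 0.0]
contact_force: [0.6, 0.1, 0.9]
width: 0.002
gripper_force: 0.0
```

```bash
python3 - <<'E'
from h import *
im=grab('scene','s5.png');im2=grab('top','t5.png')
s=manip.state();print(s['clock'],s['tcp_pos'],s['contact_force'])
a=cv2.resize(im[230:340,270:400],None,fx=4,fy=4,interpolation=cv2.INTER_CUBIC)
b=cv2.resize(im2[165:275,335:415],None,fx=3.4,fy=4,interpolation=cv2.INTER_CUBIC)
cv2.imwrite('pics/c6.png',np.hstack([a,b])[:,:,::-1])
E
```

```text
8.4 [435.97548383 -31.80312677 200.90494803] [ 0.35644619 -0.76714556 -0.04568917]
```

View pics/c6.png

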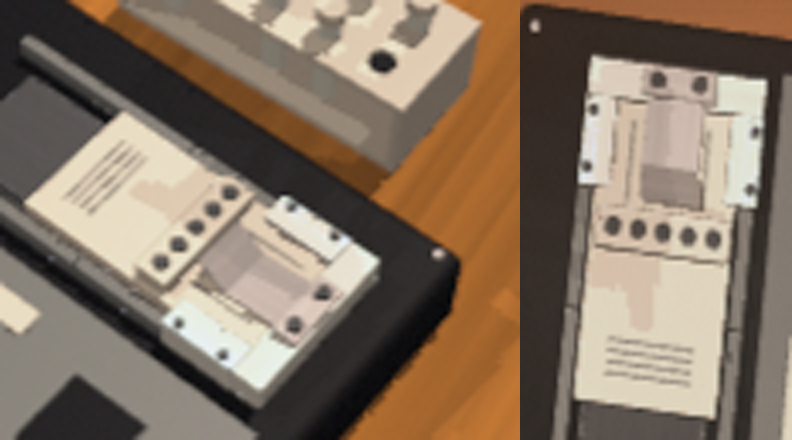

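The cartridge sits under the lips and leaf with its nose at the end stop. The middle port is at scene (319,289) and top (377,223). One numeric check follows.

```bash
python3 - <<'E'
from h import *
for n,u,v in(('scene',270+196/4,230+236/4),('top',335+143/3.4,165+231/4)):
    r=ray(n,u,v,59.5);print(n,(r-C)@U-7.5,(r-C)@N)
im=cv2.imread('pics/t1.png')
r=ray('top',310+199/3,160+286/3,62);print('before',(r-C)@U-7.5)
# end stop inner face vs nose, top view: bottom edge of white end-stop bar ~ crop y 92..100
for x,y in((625,94),(722,102)):
    q=ray('top',335+(x-520)/3.4,165+y/4,54.5);print('stop face-55',(q-C)@U-55)
E
```

```text
scene 48.56066948118371 -2.1420797253718904
top 45.95014835800525 -1.0333381489244287
before -0.46743003726116594
stop face-55 46.706529902676266
stop face-55 48.75380188951894
```

```bash
python3 -c "
from h import *
print(order.hand_in())"
```

```text
the job is handed in; nothing more can be done
None
```

The white cartridge is loaded and the job is handed in at about 8.4 s on the clock: it was pressed until the bed bottomed, slid about 46 mm under the leaf and lips to the end stop, then let go. The arm is clear, and at the stop the fingertips stayed put as the push rose from 23 to 31 N.

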